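# Turn the red tube rotor mark-up

### The arm

A 7-joint arm with a two-finger parallel gripper is mounted at the origin on a cart in front of the work surface, level with it; the furniture and walls round the work are solid. World frame = base frame: x ahead of the robot, y to its left, z up, the work surface at z = 0. Lengths are in m, angles in rad, forces in N, time in s.
With the tool pointing down it reaches from about 0.4 to 0.85 m from the base axis. Payload 10.4 kg.
Tool frame: the origin (TCP) lies on the front face of the gripper's body, between the roots of the fingers; the fingertips stand 73 mm ahead of it and the grasp point (between the pads) lies 54 mm ahead of it; x points along the fingers, y is the direction in which the jaws open and shut, and the axes are right-handed (so a half turn about x gives the same grasp; the last joint's range is limited). The gripper opens to 85 mm and grips with 20 to 120 N. Pads are 22 mm wide; open, the fingers measure 114 mm over their backs; the gripper's body (76 mm by 85 mm) begins 54 mm behind the grasp point. The pads swing forward as they close: fully open they stand 13 mm farther back than shut.
Start: joints at [1.257, 0.332, -0.065, 1.46, 0.022, 1.35, -0.088], TCP at [0.179, -0.599, 0.304] pointing down, gripper open.
Joint ranges: [-2.6, 2.6], [-0.5, 2.12], [-1.47, 1.34], [0.16, 2.42], [-1.27, 4.41], [0.06, 2.06], [-2.6, 2.6]. Speed limits (rad/s): [2.22, 2.22, 2.79, 2.79, 3.14, 3.14, 3.14].

### API

Orientations are given as a unit quaternion [x, y, z, w].
In Python, from workcell import manip gives the robot as it stands. The module is installed in compiled form; this text tells all that it offers.
- The arm moves only by the tool arm_command, never from a script. Its argument "moves" is a list that holds one entry, the list of rows, each a list of 5 numbers: the closure, from 0 (fully open) to 1 (shut), then the shift along the tool's x, y, z in units of 25 mm (1.0 is 25 mm), then the turn about the tool's x in degrees. A call has 1 to 12 rows; each row shifts and turns the commanded pose from where the row before left it, along the tool's axes as they then stand; what a row does not reach is not made up. A row lasts 1/12 s, in which the tool goes at most 41.7 mm and 7.16 degrees, less where a joint would pass 70% of its speed; a pose out of reach is approached as far as the arm can. A call is refused whole if a number of a shift passes 1 or a number of a turn 7.16, either way. A call with a gripper value outside its range is refused whole. The fingers move at their own pace and stop on an object; "force" is the grip in N (left out, the last holds). Time passes only in rows, so rows that do not move let the fingers close. It gives the time, the measured TCP pose, the force and the opening at its end, in the units of the state.
- manip.get_obs(): the state, without advancing time (a new reading comes with each control period).
- manip.camera(name): name is "scene" or "top"; returns the picture (384x512x3 uint8, red, green, blue); there is no depth.
- manip.camera_info(name): a dict with "vfov" (degrees; the focal length in pixels is half the picture's height over the tangent of half this angle, whatever the lens; pixels are square), "cx", "cy" (the principal point, pixels), "pose" (4x4, takes a point from camera to world coordinates). Camera axes: x right, y down, z forward; pixel columns grow to the right and rows downward; lengths in m; the calibration is good to about 2 mm. A picture is of the moment at which its call begins. camera_info takes no time and is no camera call.
- manip.hand_in(): hands the job in, once; it reports no verdict.
Trained networks look in the newest picture that a camera, given by its name, has taken for a name from the list of things; names that differ only in an ending like _2 or _b are one class to them, and where a whole thing is asked for, a point or a joint stands for the part that bears it (a point fixed in the world has none). Each returns a list of dicts, best first, with "confidence" (0 to 1); they miss things now and then, are a little off and sometimes report something else, mostly with a low value. They report only what shows in the picture. A call takes as long as a camera call.
- manip.regions_of(query, camera): "mask" (384x512 bool, what is visible of it) and "rect" ([left, top, right, bottom] in pixels, round what is visible of it).
- manip.pinpoint(query, camera): "pixel" ([row, column] in pixels: a listed point, or the origin of a listed thing).
The state is a dict: "clock": time; "joint_pos": joint angles; "joint_velocities": joint speeds; "tau": joint torques, N m; "position": TCP position; "ee_rot": TCP orientation; "ft_force": force on the tool from outside, world axes, zero at the start; "torque": the same for the moment, N m; "grip_width": opening from 0.0 (shut) to 1.0 (fully open).
Only numpy, scipy, OpenCV 4.12 (cv2) and the standard library are available. Lean on these libraries where they do the work, as an engineer would, in place of code of your own. Each camera call takes 0.05 s, during which the arm holds its last target.

### The job

Two small hand-turned tube rotators stand on the cart. Turn the rotor that carries the red-capped tube (red end disc) on its centres by its handle until the handle's orange mark faces straight up, and let go of it there. Leave the rotor with the blue-capped tube as it stands.

Things in the scene. Friction and masses are not known exactly. Their poses are not given: they have to be found in the camera images.
- red_stand: Fixed stand of the rotator with the red-capped tube: aluminium base 80 x 140 x 12 mm; two grey uprights, tops 82 mm above the cart, whose steel centres hold a rotor on a level axis 65 mm up. Origin: centre of the underside; y along the axis, -x faces roughly the robot. On the rotor: the tube clipped lengthways, a red 42 mm disc at its -y end, a black collar with a handle at its +y end.
- red_mark (a point): Middle of the end face of the red rotor's handle: black flat-sided bar square to the axis, on the tube's side, 12 mm wide along the axis, 10 mm thick, end 78 mm from the axis; its last 17 mm are orange: the mark. Own z runs from axis to mark (vertical when the mark faces up), own y along the axis, away from the disc. It starts leaning 20 to 46 degrees towards the robot.
- red_hub (a point): Point on the red rotor's axis under its handle, 65 mm above the cart; it stays put. Axes as red_mark's. Light friction (0.05 N m: about 1 N at the handle turns it) holds the rotor where it is left; stops 69 degrees either side of upright. Tube and disc reach up to 30 mm from the axis: over it, keep the fingertips higher than that and the handle alone is touched.
- blue_mark (a point): End face of the handle's orange mark on the other rotator, alike in build and size but with a blue-capped tube and a blue disc: to be left as it stands. It leans towards the robot too. The two rotators' places on the cart may be swapped.

How it is judged:
At the end, for the whole second after the job is handed in: The red rotor's handle, with its orange mark, points straight up within 0.2 rad (11 degrees) and stays so when let go; the blue rotor's mark is within 15 mm of where it was (angle between red_mark's own z axis and vertical below 0.2 rad and distance of blue_mark from where it was at the start of the episode below 0.015 m); the robot touches nothing.
It fails at once if the blue rotor was turned (its mark moved more than 15 mm) (distance of blue_mark from where it was at the start of the episode above 0.015 m).
It also fails if it takes over 35 s, if anything falls off the work surface, if the arm or the gripper's body presses on something with over 40 N, if the wrist force passes 120 N, or if a joint passes its speed limit or range.

## Working session

There is one attempt and no reset: what is moved stays moved. The work goes in short steps, Python scripts to look and compute and a tool call to move; the robot and the scene stay as the last step left them, time stands still between calls to the robot, and variables do not carry over. Pictures are saved under pics/ and viewed, and the job is handed in when it is done.

Besides the shell and the picture viewer there is one more tool, called after ">>>" as name([rows], argument=value, ...), one row to a line, values as JSON. arm_command: Moves the arm, as the interface text tells. Its arguments: {"type":"object","properties":{"moves":{"type":"array","items":{"type":"array","items":{"type":"array","items":{"type":"number"}}}},"force":{"type":"number"}},"required":["moves"]}

```bash
mkdir -p pics
cat > h.py <<'E'
import numpy as np, cv2
from workcell import manip
def snap(c,n):
    im=manip.camera(c); cv2.imwrite(f'pics/{n}.png',im[:,:,::-1]); return im
def ray(c,px):
    i=manip.camera_info(c); f=192/np.tan(np.radians(i['vfov'])/2); P=np.array(i['pose'])
    d=P[:3,:3]@np.array([(px[1]-i['cx'])/f,(px[0]-i['cy'])/f,1]); return P[:3,3],d/np.linalg.norm(d)
def onz(c,px,z):
    o,d=ray(c,px); return o+d*(z-o[2])/d[2]
def tri(rs):
    A=0;b=0
    for o,d in rs:
        M=np.eye(3)-np.outer(d,d);A=A+M;b=b+M@o
    p=np.linalg.solve(A,b); return p,[np.linalg.norm(np.cross(p-o,d)) for o,d in rs]
def proj(c,p):
    i=manip.camera_info(c); f=192/np.tan(np.radians(i['vfov'])/2); P=np.array(i['pose'])
    q=P[:3,:3].T@(np.array(p)-P[:3,3]); return [q[1]/q[2]*f+i['cy'],q[0]/q[2]*f+i['cx']]
E
python3 - <<'E'
from h import *
np.set_printoptions(precision=4,suppress=True)
for c in('scene','top'):
    snap(c,c+'0'); i=manip.camera_info(c);print(c,i['vfov'],i['cx'],i['cy'],np.array(i['pose']))
    for q in('red_mark','red_hub','blue_mark','red_stand'):
        print(c,q,[(np.round(r['pixel'],1),round(r['confidence'],2)) for r in manip.pinpoint(q,c)])
o=manip.get_obs();print({k:np.round(v,4) for k,v in o.items()})
E
```

```text
scene 43.704033521396 259.73116605045055 192.94377214550684 [[-0.904  -0.2846  0.3191  0.2355]
 [-0.4272  0.6321 -0.6465  0.8305]
 [-0.0177 -0.7207 -0.693   0.695 ]
 [ 0.      0.      0.      1.    ]]
scene red_mark [(array([156.8, 274.5]), 0.95)]
scene red_hub [(array([168.3, 255.7]), 0.86)]
scene blue_mark [(array([219.5, 229.3]), 0.73)]
scene red_stand [(array([182.6, 262.1]), 0.79)]
top 57.17681225931504 255.2040280941485 192.88618479153908 [[ 0.0679 -0.9743  0.2149  0.3391]
 [-0.9977 -0.0669  0.0121  0.2574]
 [ 0.0026 -0.2152 -0.9766  0.9626]
 [ 0.      0.      0.      1.    ]]
top red_mark [(array([197.3, 282.7]), 0.84)]
top red_hub [(array([182.8, 289. ]), 0.62)]
top blue_mark [(array([193.8, 208. ]), 0.83)]
top red_stand [(array([190.8, 300.6]), 0.61)]
{'clock': np.float64(0.5), 'joint_pos': array([ 1.2574,  0.3322, -0.0647,  1.4601,  0.0216,  1.3499, -0.0885]), 'joint_velocities': array([ 0.0004, -0.0025, -0.0009, -0.0005, -0.0009,  0.0003, -0.0009]), 'tau': array([ -0.0005, -62.4746,   0.0489, -39.1556,   0.0164,   0.0025,
        -0.0001]), 'position': array([ 0.1792, -0.5988,  0.3039]), 'ee_rot': array([ 0.6997,  0.1025, -0.6996,  0.1025]), 'ft_force': array([0.1372, 0.4031, 0.5115]), 'torque': array([ 0.0398, -0.0214, -0.0139]), 'grip_width': np.float64(1.0028)}
```

Run:
```python
from h import *
from scipy.spatial.transform import Rotation as R
np.set_printoptions(precision=4,suppress=True)
a=cv2.imread('pics/scene0.png');b=cv2.imread('pics/top0.png')
x=a[90:270,150:350];y=b[110:250,150:350]
cv2.imwrite('pics/z_s.png',cv2.resize(x,None,fx=3.3,fy=3.3));cv2.imwrite('pics/z_t.png',cv2.resize(y,None,fx=3.5,fy=3.5))
for n,s,t in(('rm',(156.8,274.5),(197.3,282.7)),('hub',(168.3,255.7),(182.8,289)),('bm',(219.5,229.3),(193.8,208)),('stand',(182.6,262.1),(190.8,300.6))):
    print(n,*tri([ray('scene',s),ray('top',t)]))
print(onz('scene',(168.3,255.7),.065),onz('top',(182.8,289),.065))
print(onz('scene',(182.6,262.1),0),onz('top',(190.8,300.6),0))
print(R.from_quat(manip.get_obs()['ee_rot']).as_matrix())
```

```text
rm [0.5156 0.2001 0.1254] [np.float64(0.0013844837093741735), np.float64(0.0013844837093741787)]
hub [0.567  0.181  0.0643] [np.float64(0.0030090752677120816), np.float64(0.003009075267711924)]
bm [0.5123 0.3812 0.1323] [np.float64(0.0005321474280940982), np.float64(0.0005321474280940257)]
stand [ 0.5684  0.1418 -0.0095] [np.float64(0.0005765166161548252), np.float64(0.0005765166161548552)]
[0.5635 0.1816 0.065 ] [0.5698 0.1818 0.065 ]
[0.5646 0.1511 0.    ] [0.5656 0.1428 0.    ]
[[ 0.      0.2868 -0.958 ]
 [-0.     -0.958  -0.2868]
 [-1.      0.     -0.    ]]
```

View pics/scene0.png

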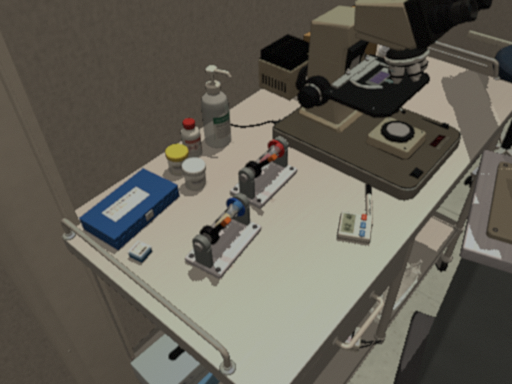

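View pics/top0.png

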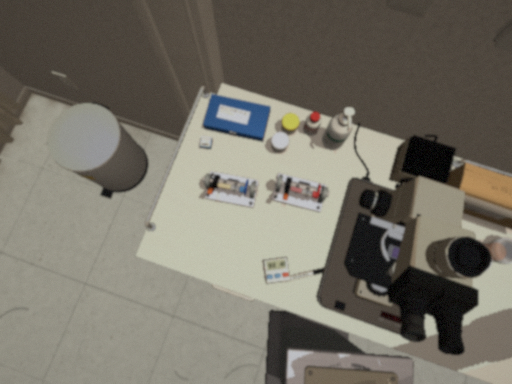

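```bash
sleep 1
```

```text
(no output)
```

View pics/z_s.png

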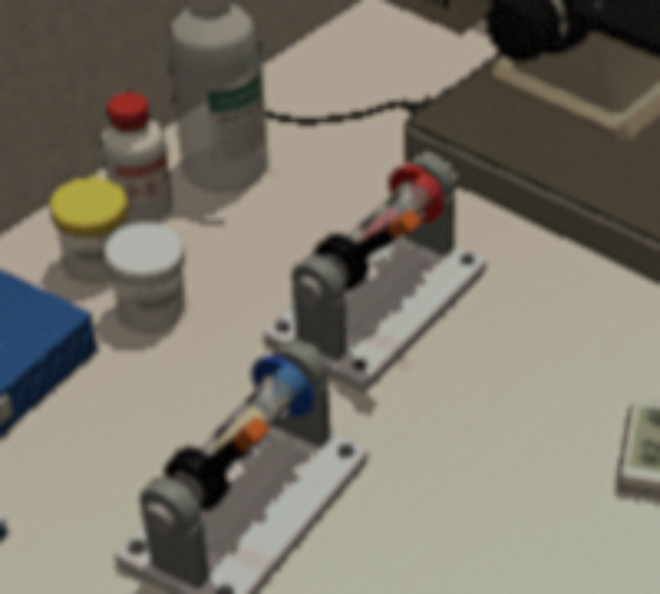

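View pics/z_t.png

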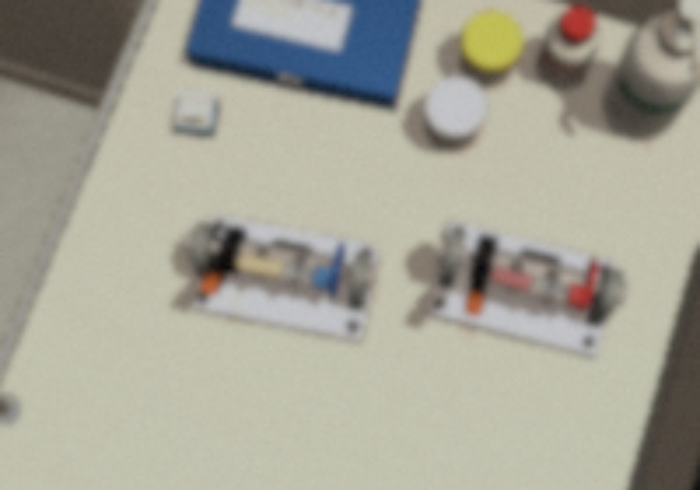

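The red rotator is at top px (300,190), with its handle mark at (283,197). The blue one is further left at (230,188). The microscope is tall and stands on the right, between the arm's start and the target. Next I'll measure the axis direction and the obstacle.

Run:
```python
from h import *
np.set_printoptions(precision=4,suppress=True)
# eyepiece guess
print('eyep',*tri([ray('scene',(8,470)),ray('top',(330,412))]))
for n,px in(('baseTL',(178,328-0)),('eyeL',(330,412)),('eyeR',(345,452)),('armBL',(300,320)),('baseL',(180,348)),('headpx',(250,465))):
    print(n,[onz('top',px,z) for z in(0,.2,.4)])
for q in('red_stand','red_mark','blue_stand'):
  for c in('top','scene'):
    try:
      manip.camera(c)
      for r in manip.regions_of(q,c)[:2]: print(q,c,r['rect'],round(r['confidence'],2),r['mask'].sum())
    except Exception as e: print(q,e)
# base: bright plate fit in the top picture
im=manip.camera('top')
cv2.imwrite('pics/zt1.png',cv2.resize(im[165:220,260:340,::-1],None,fx=9,fy=9,interpolation=cv2.INTER_CUBIC))
im=manip.camera('scene')
cv2.imwrite('pics/zs1.png',cv2.resize(im[130:210,225:305,::-1],None,fx=7,fy=7,interpolation=cv2.INTER_CUBIC))
print(manip.get_obs()['clock'])
```

```text
eyep [0.2621 0.0007 0.3696] [np.float64(0.0019936028554558773), np.float64(0.0019936028554558907)]
baseTL [array([0.608, 0.067, 0.   ]), array([0.5521, 0.1066, 0.2   ]), array([0.4963, 0.1461, 0.4   ])]
eyeL [array([ 0.2173, -0.1588,  0.    ]), array([ 0.2426, -0.0723,  0.2   ]), array([0.2679, 0.0142, 0.4   ])]
eyeR [array([ 0.1879, -0.26  ,  0.    ]), array([ 0.2193, -0.1525,  0.2   ]), array([ 0.2507, -0.045 ,  0.4   ])]
armBL [array([0.2755, 0.0802, 0.    ]), array([0.2888, 0.117 , 0.2   ]), array([0.302 , 0.1538, 0.4   ])]
baseL [array([0.6061, 0.0105, 0.    ]), array([0.5506, 0.0618, 0.2   ]), array([0.4951, 0.1131, 0.4   ])]
headpx [array([ 0.432 , -0.3077,  0.    ]), array([ 0.4127, -0.1903,  0.2   ]), array([ 0.3934, -0.0729,  0.4   ])]
red_stand scene [228.8, 135.7, 298.0, 206.4] 0.88 2452
red_mark top [284.6, 176.3, 321.6, 199.8] 0.79 499
red_mark scene [243.6, 141.9, 283.5, 174.7] 0.64 584
blue_stand it knows: blue_mark, red_hub, red_mark, red_stand
blue_stand it knows: blue_mark, red_hub, red_mark, red_stand
1.1
```

```bash
sleep 4
```

```text
(no output)
```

View pics/zt1.png

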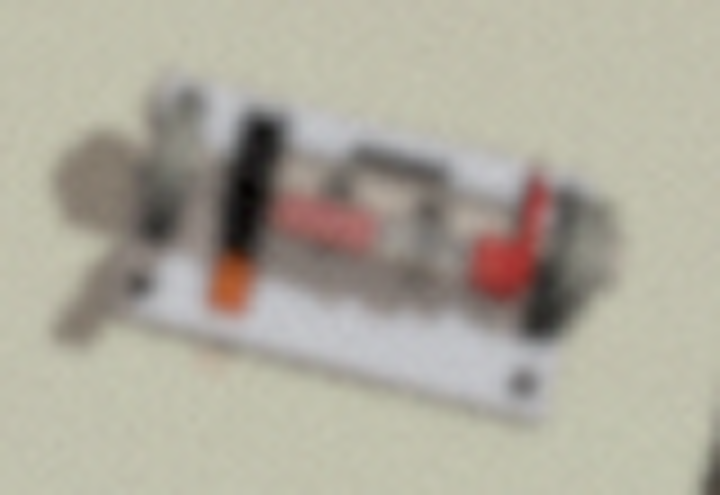

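View pics/zs1.png

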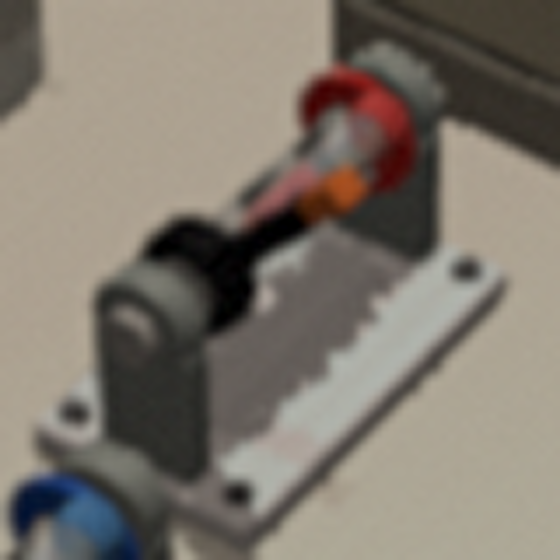

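```bash
python3 - <<'E'
import cv2
a=cv2.imread('pics/scene0.png');b=cv2.imread('pics/top0.png')
cv2.imwrite('pics/ms.png',cv2.resize(a[0:180,262:512],None,fx=3,fy=3,interpolation=cv2.INTER_CUBIC))
cv2.imwrite('pics/mt.png',cv2.resize(b[130:384,262:512],None,fx=2.3,fy=2.3,interpolation=cv2.INTER_CUBIC))
E
sleep 3
```

```text
(no output)
```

View pics/ms.png

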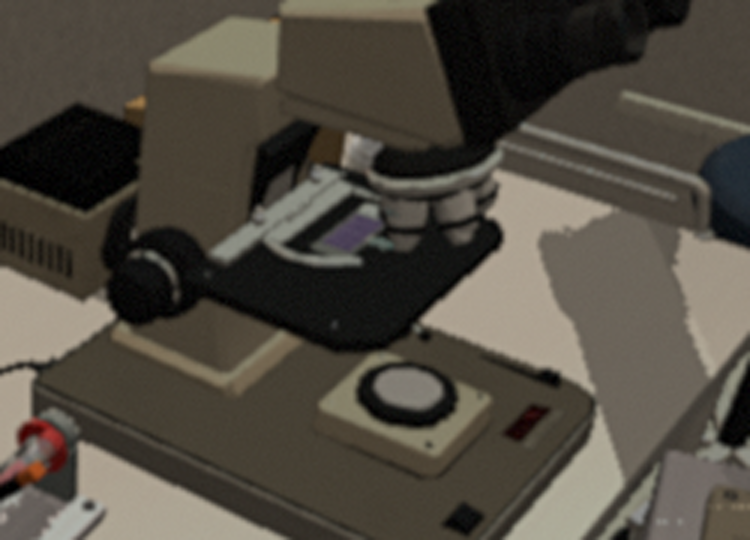

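View pics/mt.png

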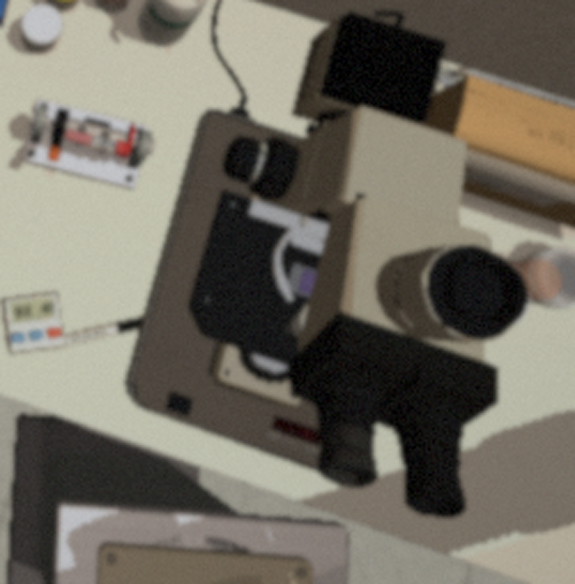

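Run:
```python
from h import *
np.set_printoptions(precision=3,suppress=True)
z=lambda x,y:(130+y/2.3,262+x/2.3)
print('housing corner',tri([ray('scene',(1,355)),ray('top',z(360,195))]))
for zz in(.3,.35,.4): print('port base',zz,onz('top',z(425,293),zz))
for zz in(.35,.4,.45,.5,.55): print('port top',zz,onz('top',z(478,290),zz), 'r',np.linalg.norm(onz('top',z(478,290),zz)-onz('top',z(430,290),zz)))
```

```text
housing corner (array([ 0.456, -0.029,  0.339]), [np.float64(0.00014613974079813875), np.float64(0.0001461397407981178)])
port base 0.3 [ 0.387 -0.097  0.3  ]
port base 0.35 [ 0.383 -0.07   0.35 ]
port base 0.4 [ 0.38  -0.044  0.4  ]
port top 0.35 [ 0.388 -0.11   0.35 ] r 0.03584935383678805
port top 0.4 [ 0.384 -0.08   0.4  ] r 0.03292318840063906
port top 0.45 [ 0.38 -0.05  0.45] r 0.02999702296448998
port top 0.5 [ 0.376 -0.02   0.5  ] r 0.027070857528340948
port top 0.55 [0.372 0.01  0.55 ] r 0.02414469209219189
```

>>> arm_command([
  [[0, -1, 0, 0, 0], [0, -1, 0, 0, 0], [0, -1, 0, 0, 0], [0, -1, 0, 0, 0], [0, -1, 0, 0, 0], [0, -1, 0, 0, 0], [0, -1, 0, 0, 0], [0, -1, 0, 0, 0], [0, -1, 0, 0, 0], [0, -1, 0, 0, 0], [0, -1, 0, 0, 0], [0, -1, 0, 0, 0]],
], force=20)

```text
clock: 2.1
position: [0.179, -0.5984, 0.6054]
ee_rot: [0.7, 0.102, -0.7, 0.103]
ft_force: [1.2, -0.4, 0.5]
grip_width: 0.998
```

Run:
```python
from h import *
np.set_printoptions(precision=4,suppress=True)
z=lambda x,y:(165+(y+.5)/9-.5,260+(x+.5)/9-.5)
s=lambda x,y:(130+(y+.5)/7-.5,225+(x+.5)/7-.5)
P=lambda c,a,h:onz(c,a,h)
fl,fr,bl,br=[P('top',z(*q),.012) for q in((125,308),(552,412),(160,70),(590,180))]
print(fl,fr,bl,br)
for a,b in((fl,fr),(bl,br)): d=(a-b);print('axis dir',d/np.linalg.norm(d),np.linalg.norm(d))
print('centre',(fl+fr+bl+br)/4)
sl,sr=P('scene',s(250,530),.012),P('scene',s(505,280),.012); sb=P('scene',s(40,430),.012)
print('scene',sl,sr,sb,'dir',(sl-sr)/np.linalg.norm(sl-sr),np.linalg.norm(sl-sr),np.linalg.norm(sl-sb))
# handle mid in top: collar centre
print('collar top',P('top',z(255,180),.065+.02),'mark end',tri([ray('top',z(230,298)),ray('scene',s(355,195))]))
```

```text
[0.5352 0.2179 0.012 ] [0.5119 0.0867 0.012 ] [0.6113 0.2114 0.012 ] [0.5853 0.077  0.012 ]
axis dir [0.1748 0.9846 0.    ] 0.13332376018829278
axis dir [0.1904 0.9817 0.    ] 0.1368920961420756
centre [0.5609 0.1482 0.012 ]
scene [0.5337 0.2251 0.012 ] [0.5082 0.0945 0.012 ] [0.6081 0.2131 0.012 ] dir [0.192  0.9814 0.    ] 0.1331484221561451 0.07532742792862655
collar top [0.5598 0.1861 0.085 ] mark end (array([0.5167, 0.1937, 0.1186]), [np.float64(0.0012521940936855319), np.float64(0.0012521940936854532)])
```

>>> arm_command([
  [[0, 0, 0, 0, -6.92], [0, 0, 0, 0, -6.92], [0, 0, 0, 0, -6.92], [0, 0, 0, 0, -6.92], [0, 0, 0, 0, -6.92], [0, 0, 0, 0, -6.92], [0, 0, 0, 0, -6.92], [0, 0, 0, 0, -6.92], [0, 0, 0, 0, -6.92], [0, 0, 0, 0, 0]],
])

```text
clock: 2.93
position: [0.1792, -0.5988, 0.6039]
ee_rot: [0.545, 0.451, -0.545, 0.451]
ft_force: [0.2, 0.2, 0.2]
grip_width: 0.999
```

```bash
cat > st.py <<'E'
from h import *
from scipy.spatial.transform import Rotation as R
import sys
np.set_printoptions(precision=4,suppress=True)
o=manip.get_obs();M=R.from_quat(o['ee_rot']).as_matrix();print(o['clock'],o['joint_pos'],'\n',o['position'],o['ft_force'],o['grip_width']);print(M)
if len(sys.argv)>3:
    t=np.array([float(a) for a in sys.argv[1:4]]);print('units',M.T@(t-o['position'])/.025)
E
python3 st.py .46 -.30 .605
```

```text
2.9333 [ 1.3027  0.4151 -0.184   0.7234  0.0814  2.0079  0.9813] 
 [ 0.1792 -0.5988  0.6039] [0.1752 0.1856 0.1874] 0.9987672916054482
[[ 0.0001  0.9825 -0.1861]
 [-0.0001 -0.1861 -0.9825]
 [-1.      0.0001  0.    ]]
units [ -0.0424   8.8129 -13.8334]
```

>>> arm_command([
  [[0, 0.08, 0.45, -0.95, 0], [0, 0.08, 0.45, -0.95, 0], [0, 0.08, 0.45, -0.95, 0], [0, 0.08, 0.45, -0.95, 0], [0, 0.08, 0.45, -0.95, 0], [0, 0.08, 0.45, -0.95, 0], [0, 0.08, 0.45, -0.95, 0], [0, 0.08, 0.45, -0.95, 0], [0, 0.08, 0.45, -0.95, 0], [0, 0.08, 0.45, -0.95, 0], [0, 0.08, 0.45, -0.95, 0], [0, 0.08, 0.45, -0.95, 0]],
])

```text
clock: 3.93
position: [0.3669, -0.3438, 0.58]
ee_rot: [0.547, 0.448, -0.547, 0.448]
ft_force: [-0.2, -1.3, 0.4]
grip_width: 0.999
```

```bash
python3 st.py .52 -.03 .58
```

```text
3.9333 [ 1.004   0.0936 -0.3818  1.18    0.0366  1.8739  0.4367] 
 [ 0.3669 -0.3438  0.58  ] [-0.193  -1.3197  0.3741] 0.9993491892569564
[[ 0.0004  0.9805 -0.1967]
 [-0.0004 -0.1967 -0.9805]
 [-1.      0.0005  0.0003]]
units [ -0.0011   3.5375 -13.5097]
```

>>> arm_command([
  [[0, 0, 0.35, -1, 0], [0, 0, 0.35, -1, 0], [0, 0, 0.35, -1, 0], [0, 0, 0.35, -1, 0], [0, 0, 0.35, -1, 0], [0, 0, 0.35, -1, 0], [0, 0, 0.35, -1, 0], [0, 0, 0.3, -1, 0], [0, 0, 0.3, -1, 0], [0, 0, 0.3, -1, 0], [0, 0, 0.3, -1, 0], [0, 0, 0.3, -1, 0]],
])

```text
clock: 4.93
position: [0.5211, -0.0683, 0.5801]
ee_rot: [0.547, 0.448, -0.547, 0.448]
ft_force: [1.0, 0.5, 0.4]
grip_width: 0.997
```

```bash
python3 st.py .515 .192 .25
```

```text
4.9333 [ 0.5809  0.1775 -0.6612  1.1098  0.1146  1.8888 -0.2348] 
 [ 0.5211 -0.0683  0.5801] [0.9566 0.532  0.3732] 0.9970968734957855
[[ 0.0004  0.9804 -0.1969]
 [-0.0002 -0.1969 -0.9804]
 [-1.      0.0005  0.0001]]
units [ 13.2022  -2.2966 -10.1616]
```

>>> arm_command([
  [[0.3, 0, -0.15, -0.85, 0], [0.3, 0, -0.15, -0.85, 0], [0.3, 0, -0.15, -0.85, 0], [0.3, 0, -0.15, -0.85, 0], [0.3, 0, -0.15, -0.85, 0], [0.3, 0, -0.15, -0.85, 0], [0.3, 0, -0.15, -0.85, 0], [0.3, 0, -0.15, -0.85, 0], [0.3, 0, -0.15, -0.85, 0], [0.3, 0, -0.15, -0.85, 0], [0.3, 0, -0.15, -0.85, 0], [0.3, 0, -0.15, -0.85, 0]],
])

```text
clock: 5.93
position: [0.5255, 0.1904, 0.58]
ee_rot: [0.547, 0.448, -0.547, 0.448]
ft_force: [0.6, -0.1, -0.1]
grip_width: 0.702
```

>>> arm_command([
  [[0.3, 1, 0, 0, 0], [0.3, 1, 0, 0, 0], [0.3, 1, 0, 0, 0], [0.3, 1, 0, 0, 0], [0.3, 1, 0, 0, 0], [0.3, 1, 0, 0, 0], [0.3, 1, 0, 0, 0], [0.3, 1, 0, 0, 0], [0.3, 1, 0, 0, 0], [0.3, 1, 0, 0, 0], [0.3, 1, 0, 0, 0], [0.3, 0, 0, 0, 0]],
])

```text
clock: 6.93
position: [0.5241, 0.1882, 0.3004]
ee_rot: [-0.545, -0.449, 0.549, -0.447]
ft_force: [0.0, 0.1, -0.8]
grip_width: 0.701
```

```bash
python3 st.py .527 .191 .22
python3 - <<'E'
from h import *
a=snap('top','t2');b=snap('scene','s2')
for q in('red_mark','red_hub','blue_mark'):
  for c in('top','scene'): print(q,c,[(np.round(r['pixel'],1),round(r['confidence'],2)) for r in manip.pinpoint(q,c)[:2]])
cv2.imwrite('pics/t2z.png',cv2.resize(a[110:250,170:350,::-1],None,fx=3.5,fy=3.5,interpolation=cv2.INTER_CUBIC))
cv2.imwrite('pics/s2z.png',cv2.resize(b[60:240,180:380,::-1],None,fx=3.3,fy=3.3,interpolation=cv2.INTER_CUBIC))
E
```

```text
6.9333 [ 0.2548  0.2821 -0.8067  1.6114  0.2065  1.3436 -0.7777] 
 [0.5241 0.1882 0.3004] [ 0.0405  0.0668 -0.8478] 0.7005888452061755
[[-0.0062  0.9806 -0.1962]
 [-0.0021 -0.1962 -0.9806]
 [-1.     -0.0057  0.0033]]
units [ 3.2152  0.1085 -0.1428]
red_mark top []
red_mark scene [(array([156.4, 273.6]), 0.8)]
red_hub top [(array([184.7, 286. ]), 0.55)]
red_hub scene [(array([168.6, 256.2]), 0.92)]
blue_mark top [(array([189.3, 206.6]), 0.92)]
blue_mark scene [(array([216.9, 229.5]), 0.55), (array([169.1, 255.4]), 0.38)]
```

```bash
sleep 4
```

```text
(no output)
```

View pics/t2z.png

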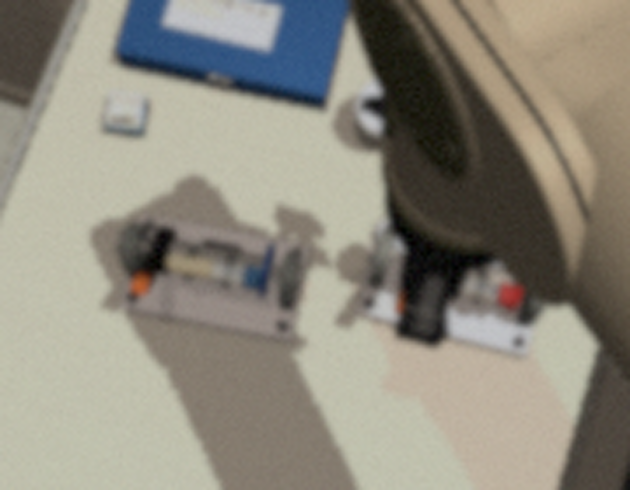

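View pics/s2z.png

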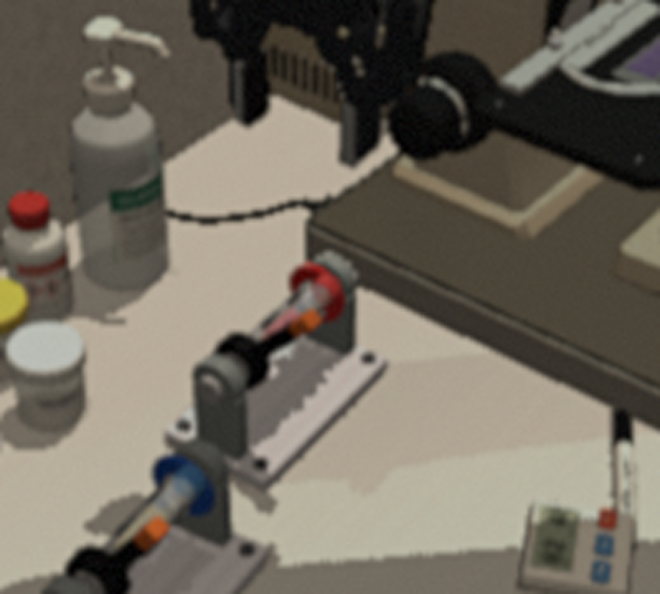

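The fingers are above the handle, visible at scene zoom (250,100) and (360,140). The blue rotor hasn't moved. I'll descend most of the way and check again.

>>> arm_command([
  [[0.3, 0.8, 0.02, -0.05, 0], [0.3, 0.8, 0.02, -0.05, 0], [0.3, 0.8, 0, 0, 0], [0.3, 0.8, 0, 0, 0], [0.3, 0.8, 0, 0, 0], [0.3, 0.4, 0, 0, 0], [0.3, 0, 0, 0, 0]],
])

```text
clock: 7.92
position: [0.5264, 0.1912, 0.1932]
ee_rot: [-0.545, -0.45, 0.547, -0.449]
ft_force: [0.3, -0.3, -0.6]
grip_width: 0.7
```

```bash
python3 st.py .527 .191 .17
python3 - <<'E'
from h import *
b=snap('scene','s3')
cv2.imwrite('pics/s3z.png',cv2.resize(b[90:220,200:330,::-1],None,fx=4.5,fy=4.5,interpolation=cv2.INTER_CUBIC))
E
```

```text
7.9167 [ 0.2164  0.386  -0.7769  1.7346  0.2934  1.1445 -0.8407] 
 [0.5264 0.1912 0.1932] [ 0.2541 -0.27   -0.5988] 0.7001028081664867
[[-0.0028  0.9814 -0.1921]
 [-0.0009 -0.1921 -0.9814]
 [-1.     -0.0025  0.0014]]
units [0.929  0.0283 0.0014]
```

```bash
sleep 4
```

```text
(no output)
```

View pics/s3z.png

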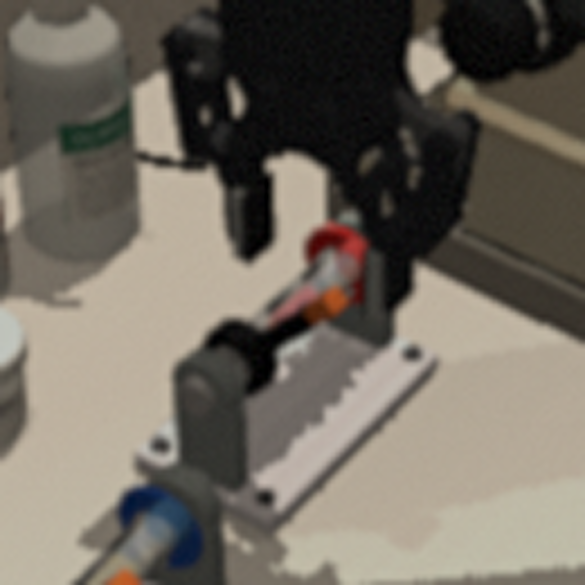

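Run:
```python
from h import *
p=np.array([.981,-.19,0]);c=np.array([.5264,.1912,.127])
for s in(-.03,-.04,.03,.04):
    r=proj('scene',c+s*p); print(s,[(r[1]-200)*4.5,(r[0]-90)*4.5])
```

```text
-0.03 [np.float64(376.59251596486695), np.float64(304.0068319544072)]
-0.04 [np.float64(396.7983202873608), np.float64(312.96966818931764)]
0.03 [np.float64(259.4099626779686), np.float64(252.0273107269391)]
0.04 [np.float64(240.52923905153816), np.float64(243.65225021663255)]
```

Both fingertips are where I predicted them, on either side of the orange mark at zoom (327,305). I'll descend to tip height, then sweep toward the axis.

>>> arm_command([
  [[0.3, 0.5, 0, 0, 0], [0.3, 0.4, 0, 0, 0], [0.3, 0, 0, 0, 0], [0.3, 0, 0.3, 0, 0], [0.3, 0, 0.3, 0, 0], [0.3, 0, 0.3, 0, 0], [0.3, 0, 0.3, 0, 0], [0.3, 0, 0.3, 0, 0], [0.3, 0, 0, 0, 0], [0.3, 0, 0, 0, 0]],
])

```text
clock: 8.8
position: [0.5645, 0.1842, 0.1723]
ee_rot: [0.546, 0.449, -0.546, 0.449]
ft_force: [0.2, 0.7, -0.6]
grip_width: 0.697
```

```bash
python3 st.py .566 .183 .178
python3 - <<'E'
from h import *
b=snap('scene','s4')
for q in('red_mark','red_hub','blue_mark'):
  for c in('scene',): print(q,c,[(np.round(r['pixel'],1),round(r['confidence'],2)) for r in manip.pinpoint(q,c)[:2]])
cv2.imwrite('pics/s4z.png',cv2.resize(b[90:220,200:330,::-1],None,fx=4.5,fy=4.5,interpolation=cv2.INTER_CUBIC))
E
```

```text
8.8 [ 0.1938  0.4757 -0.7398  1.6674  0.3475  1.1345 -0.8335] 
 [0.5645 0.1842 0.1723] [ 0.1842  0.6601 -0.6458] 0.6970224159936209
[[ 0.0002  0.9813 -0.1926]
 [ 0.0002 -0.1926 -0.9813]
 [-1.      0.0002 -0.0002]]
units [-0.2298  0.07    0.0352]
red_mark scene [(array([146.3, 261. ]), 0.79)]
red_hub scene [(array([168.7, 254.7]), 0.65)]
blue_mark scene [(array([220. , 226.5]), 0.58)]
```

```bash
sleep 4
```

```text
(no output)
```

View pics/s4z.png

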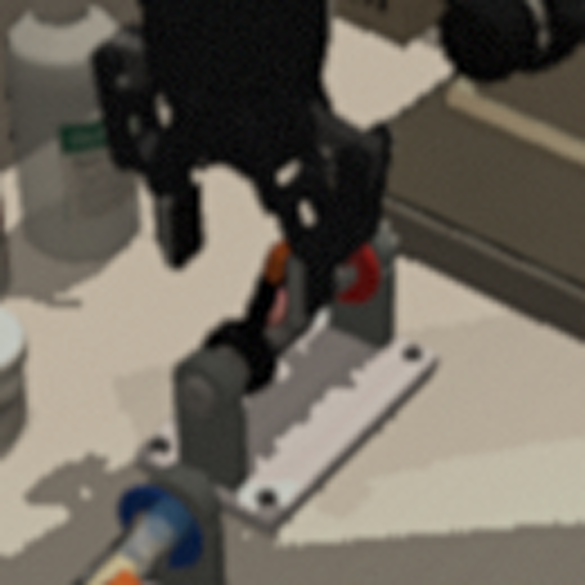

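The near finger has pushed the handle part of the way up. I'll close the jaws to centre it upright.

>>> arm_command([
  [[0.4, -0.25, 0.05, 0, 0], [0.5, -0.1, 0, 0, 0], [0.6, 0, 0, 0, 0], [0.7, 0, 0, 0, 0], [0.8, 0, 0, 0, 0], [0.85, 0, 0, 0, 0], [0.87, 0, 0, 0, 0], [0.87, 0, 0, 0, 0], [0.87, 0, 0, 0, 0]],
], force=20)

```text
clock: 9.75
position: [0.5651, 0.1843, 0.1811]
ee_rot: [-0.546, -0.449, 0.546, -0.449]
ft_force: [-0.5, 0.4, 1.1]
grip_width: 0.132
```

```bash
python3 st.py .566 .183 .178
python3 - <<'E'
from h import *
b=snap('scene','s5')
for q in('red_mark','red_hub','blue_mark'):
  for c in('scene',): print(q,c,[(np.round(r['pixel'],1),round(r['confidence'],2)) for r in manip.pinpoint(q,c)[:2]])
cv2.imwrite('pics/s5z.png',cv2.resize(b[90:220,200:330,::-1],None,fx=4.5,fy=4.5,interpolation=cv2.INTER_CUBIC))
print(proj('scene',(.566,.183,.143)))
E
```

```text
9.75 [ 0.1967  0.4675 -0.7436  1.6577  0.3407  1.1506 -0.8274] 
 [0.5651 0.1843 0.1811] [-0.492   0.3501  1.1431] 0.13209169146747726
[[-0.      0.9814 -0.1919]
 [-0.     -0.1919 -0.9814]
 [-1.     -0.      0.    ]]
units [0.1228 0.0459 0.0421]
red_mark scene [(array([139.7, 250.1]), 0.72)]
red_hub scene [(array([168.5, 255.2]), 0.94)]
blue_mark scene [(array([217.3, 227.2]), 0.77)]
[np.float64(137.2306601497301), np.float64(253.19137973126706)]
```

```bash
sleep 4
```

```text
(no output)
```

View pics/s5z.png

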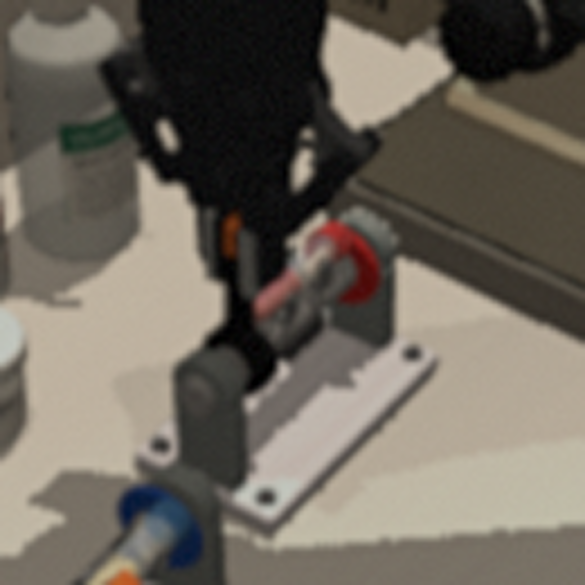

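The handle is centred between the vertical pads with an 11 mm opening. I'll open, rise and check.

>>> arm_command([
  [[0.75, 0, 0, 0, 0], [0.6, 0, 0, 0, 0], [0.5, 0, 0, 0, 0], [0.5, 0, 0, 0, 0], [0.5, -0.5, 0, 0, 0], [0.5, -1, 0, 0, 0], [0.5, -1, 0, 0, 0], [0.5, -1, 0, 0, 0], [0.5, -1, 0, 0, 0], [0.5, -1, 0, 0, 0], [0.5, -1, 0, 0, 0], [0.5, -1, 0, 0, 0]],
])

```text
clock: 10.95
position: [0.5647, 0.1843, 0.3711]
ee_rot: [0.546, 0.449, -0.545, 0.45]
ft_force: [0.1, -0.2, 0.5]
grip_width: 0.501
```

>>> arm_command([
  [[0.5, -1, 0, 0.8, 0], [0.5, -1, 0, 0.8, 0], [0.5, -1, 0, 0.8, 0], [0.5, -1, 0, 0.8, 0], [0.5, -1, 0, 0.8, 0], [0.5, -1, 0, 0.8, 0], [0.5, 0, 0, 0.8, 0], [0.5, 0, 0, 0.8, 0], [0.5, 0, 0, 0, 0], [0.5, 0, 0, 0, 0]],
])

```text
clock: 11.78
position: [0.534, 0.0265, 0.5196]
ee_rot: [0.546, 0.449, -0.546, 0.449]
ft_force: [0.2, 0.4, 0.3]
grip_width: 0.497
```

```bash
python3 st.py
python3 - <<'E'
from h import *
b=snap('scene','s6');a=snap('top','t6')
for q in('red_mark','red_hub','blue_mark'):
  r=[]
  for c in('scene','top'):
    l=manip.pinpoint(q,c); print(q,c,[(np.round(r['pixel'],1),round(r['confidence'],2)) for r in l[:2]])
    if l:r.append(ray(c,l[0]['pixel']))
  if len(r)==2:print(tri(r))
cv2.imwrite('pics/s6z.png',cv2.resize(b[90:260,170:330,::-1],None,fx=3.5,fy=3.5,interpolation=cv2.INTER_CUBIC))
cv2.imwrite('pics/t6z.png',cv2.resize(a[110:250,170:350,::-1],None,fx=3.5,fy=3.5,interpolation=cv2.INTER_CUBIC))
E
```

```text
11.7833 [ 0.4779  0.1726 -0.7261  1.2497  0.117   1.7601 -0.4135] 
 [0.534  0.0265 0.5196] [0.1783 0.3551 0.2787] 0.497075854257245
[[ 0.001   0.9811 -0.1937]
 [-0.0004 -0.1937 -0.9811]
 [-1.      0.0011  0.0002]]
red_mark scene [(array([137.9, 252.5]), 0.63)]
red_mark top [(array([179. , 292.2]), 0.76), (array([191.4, 209.7]), 0.15)]
(array([0.56413806, 0.18183993, 0.14002907]), [np.float64(0.003688335411528212), np.float64(0.003688335411527987)])
red_hub scene [(array([168.4, 254.5]), 0.96)]
red_hub top [(array([185.1, 286.7]), 0.71)]
(array([0.56236481, 0.18803775, 0.07008275]), [np.float64(0.0004669436090494438), np.float64(0.0004669436090493603)])
blue_mark scene [(array([219.1, 226.7]), 0.66)]
blue_mark top [(array([192.2, 209.3]), 0.62)]
(array([0.51780441, 0.37918143, 0.12863183]), [np.float64(0.0010907442293234663), np.float64(0.00109074422932347)])
```

```bash
sleep 5
```

```text
(no output)
```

View pics/s6z.png

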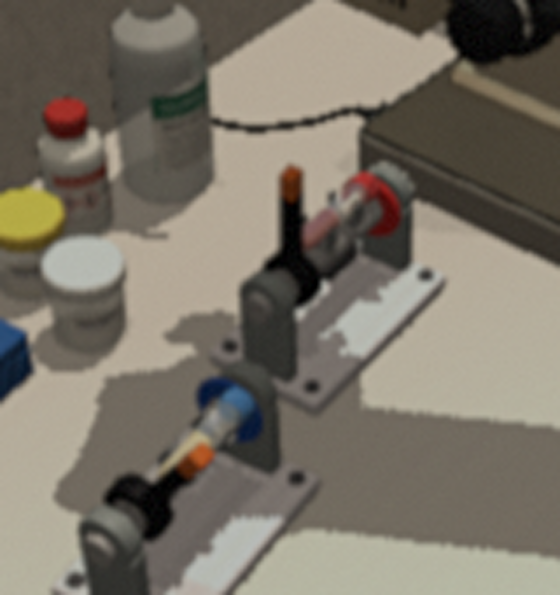

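View pics/t6z.png

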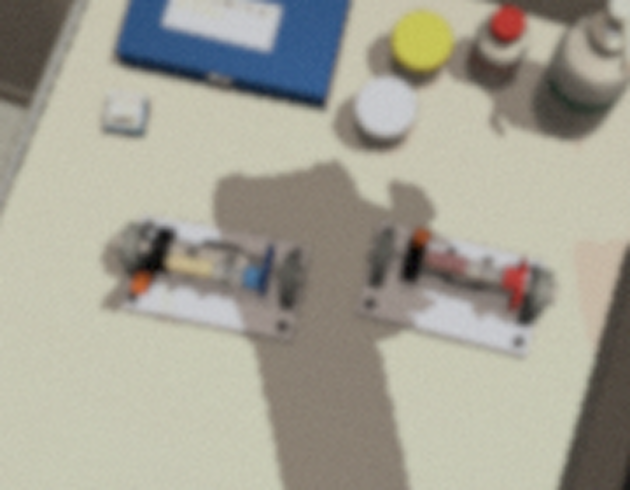

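The red handle stands vertical in the scene view (zoom column about 291, from row 175 to 270), and the blue rotor is unchanged. The arm is clear, so I'm handing in.

```bash
python3 -c "
from h import *
print(manip.hand_in(), manip.get_obs()['clock'])"
```

```text
the job is handed in; nothing more can be done
the job is handed in; nothing more can be done
```

The red rotor's handle now points straight up to within about 3 degrees, as measured from the camera images. I let go of it there and handed the job in, and no verdict was reported. I used about 12 s of the 35 s.

**What I did:** I carried the tool over the microscope and lowered the half-open fingers on either side of the leaning handle. I swept them toward the axis, closed gently to bring the handle upright, then opened and rose clear.

**Last checks:**
- **Red handle:** The network's two views put its mark at (0.564, 0.182, 0.140), almost directly above the hub. The two views disagreed by about 4 mm on the mark, and the hub estimates varied by about 5 mm between looks. By eye, the scene picture shows the handle vertical.
- **Blue rotor:** It looks the same as at the start. The measured position of its mark differs by about 7 mm from the first reading. I take that as noise in the networks, since the robot never went near it.
- **Contact:** The wrist force was below 1 N, with the gripper well clear of everything.

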